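# Show a jar's three stock stickers to the label reader

## Task

Pick up the yellow-lidded jar and hold it upright about 10 cm in front of the lens of the white label reader, centred on the lens in height and sideways. Keeping hold of it there, turn it about its upright axis so that its green, then its blue, then its red sticker squarely faces the lens, holding each still for about a second. Then stand the jar upright in the middle of the teal tub lid and let go; keep the jar upright throughout and leave the brown dropper bottle where it stands.

Things in the scene. Friction and masses are not known exactly. Their poses are not given: they have to be found in the camera images.
- jar (a point): Centre, half-way up, of the loose glass jar with round yellow lid (42 mm across, 96 mm high, 110 g). The fixed lid, 41 mm across, is its top 20 mm. z up along the jar. Three 18 mm round stickers on its wall, half-way up: GREEN on the -x side, BLUE on +y, RED on +x; above each, a dot of its colour on the lid's white top. Start yaw -1.5 to 1.5 rad (0: green faces the robot, world -x).
- lens (a point): Centre of the front glass of the label reader: a white box head (44 x 62 x 46 mm, top 133 mm above the bench) on a post with a round dark foot (84 mm across), fixed to the bench. The lens is 110 mm above the bench and looks level along its own -x axis, roughly towards the robot; y sideways, z up. The head is behind it (+x).
- lid_tray: Teal tub lid lying flat, fixed on the bench: 104 (x) x 150 (y) mm, 12 mm high; origin at the centre of its underside, z up. The jar goes on its middle.
- dropper_mid (a point): Centre, half-way up, of the small brown dropper bottle with a black bulb (33 mm across, 102 mm high), standing loose near the jar: leave it alone. A yellow glue stick with a red cap (24 mm across, 85 mm high) stands there too; these three stand 9 to 18 cm apart, in any order.
Mind the look-alikes: they are no part of the job. What is shaped like the part that bears jar but pink is not meant.

How it is judged:
On the way, in this order (a step that is already met when the one before it is completed fails the run):
1. the jar is held still and upright before the lens with the green sticker facing it (x of jar in the frame of lens between -0.15 and -0.06 m and y of jar in the frame of lens between -0.025 and 0.025 m and z of jar in the frame of lens between -0.025 and 0.025 m and angle between the x axis of jar and the x axis of lens, either way round below 0.3 rad and angle between jar's own z axis and vertical below 0.25 rad and linear speed of salt_jar below 0.05 m/s and angular speed of salt_jar below 0.3 rad/s and x of lens in the frame of jar below -0.05 m), for 0.6 s.
2. then with the blue sticker facing it (x of jar in the frame of lens between -0.15 and -0.06 m and y of jar in the frame of lens between -0.025 and 0.025 m and z of jar in the frame of lens between -0.025 and 0.025 m and angle between the y axis of jar and the x axis of lens, either way round below 0.3 rad and angle between jar's own z axis and vertical below 0.25 rad and linear speed of salt_jar below 0.05 m/s and angular speed of salt_jar below 0.3 rad/s and y of lens in the frame of jar above 0.05 m), for 0.6 s.
3. then with the red sticker facing it (x of jar in the frame of lens between -0.15 and -0.06 m and y of jar in the frame of lens between -0.025 and 0.025 m and z of jar in the frame of lens between -0.025 and 0.025 m and angle between the x axis of jar and the x axis of lens, either way round below 0.3 rad and angle between jar's own z axis and vertical below 0.25 rad and linear speed of salt_jar below 0.05 m/s and angular speed of salt_jar below 0.3 rad/s and x of lens in the frame of jar above 0.05 m), for 0.6 s.
At the end, for the whole second after the job is handed in: After the three showings (jar centre 60 to 150 mm in front of the lens, within 25 mm sideways and in height, sticker within 17 degrees of square, held 0.6 s each), the jar stands upright and at rest on the tub lid, its axis within 25 mm of the lid's centre (horizontal distance between jar and lid_tray below 0.025 m and height (world z) of jar between 0.052 and 0.068 m and angle between jar's own z axis and vertical below 0.1 rad and linear speed of salt_jar below 0.02 m/s); the robot touches nothing.
It fails at once if the jar is tipped over by more than 35 degrees (angle between jar's own z axis and vertical above 0.61 rad).
It fails at once if the brown dropper bottle is moved by more than 25 mm or knocked over (distance of dropper_mid from where it was at the start of the episode above 0.025 m).
It also fails if it takes over 56 s, if anything falls off the work surface, if the arm or the gripper's body presses on something with over 40 N, if the wrist force passes 120 N, or if a joint passes its speed limit or range.

## Robot

A 6-joint arm with a two-finger parallel gripper is mounted at the origin on the work surface; the furniture and walls round the work are solid. World frame = base frame: x ahead of the robot, y to its left, z up, the work surface at z = 0. Lengths are in m, angles in rad, forces in N, time in s.
With the tool pointing down it reaches from about 0.35 to 0.775 m from the base axis. Payload 7.3 kg.
Tool frame: the origin (TCP) lies midway between the tips of the shut fingers; the grasp point (between the pads) lies 19 mm behind it; z points along the fingers, y is the line along which they close (so a half turn about z gives the same grasp; the last joint's range is limited). The gripper opens to 92 mm and grips with 3 to 60 N. Pads are 19 mm wide; open, the fingers measure 130 mm over their backs; the gripper's body (75 mm by 190 mm) begins 47 mm behind the grasp point.
Start: joints at [1.18, 0.342, 1.524, -0, 1.275, -0.146], TCP at [0.127, 0.509, 0.227] pointing down, gripper open.
Joint ranges: [-2.53, 2.53], [-0.77, 2.02], [0.04, 2.7], [-1, 4.14], [0.28, 2.66], [-3.11, 3.11]. Speed limits (rad/s): [2.57, 2.57, 3.14, 3.14, 3.14, 3.14].

## Interface

Orientations are given as a rotation vector (axis times angle).
In Python, from cell import ctrl, eyes, sign_off gives the robot as it stands.
- The arm moves only by the shell command python3 -m crank 'ROWS' [FORCE]. ROWS is JSON, a list of rows, each an object of numbers: "rx", "ry", "rz": the turn, a rotation vector about the tool's x, y, z in degrees; "dx", "dy", "dz": the shift along the tool's x, y, z in cm; "claw": the finger opening in cm, from 0 to 9.18. In form: [{"rx": .., "ry": .., "rz": .., "dx": .., "dy": .., "dz": .., "claw": ..}, ...]. A call has 1 to 8 rows; each row is the pose to reach, as a shift and turn from the pose commanded when the call began, along the tool's axes at that moment; what a row does not reach only later rows make up. A row lasts 1/10 s, in which the tool goes at most 50 mm and 8.59 degrees, less where a joint would pass 70% of its speed; a pose out of reach is approached as far as the arm can. A call with a gripper value outside its range is refused whole. The fingers move at their own pace and stop on an object; FORCE is the grip in N (left out, the last holds). Time passes only in rows, so rows that repeat a pose let the fingers close. It gives the time, the measured TCP pose, the force, the opening and the grip force at its end, in the units of the state.
- ctrl.sense(): the state, without advancing time (a new reading comes with each control period).
- eyes.capture(name): name is "scene" or "top" or "wrist"; returns (picture, depth): 384x512x3 uint8, red, green, blue; 384x512 float32, m along the optical axis (not along the pixel's ray), 0 where there is no reading.
- eyes.calibration(name): a dict with "intrinsics" (3x3 intrinsics, pixels), "k1" (the pictures are not rectified: a ray, as slopes to the right and down, at radius r is drawn at 1 + k1 r^2 times it, then the intrinsics apply), "cam_to_world" (4x4, takes a point from camera to world coordinates); the wrist camera has in their place "tool_from_camera" (4x4, takes a point from camera to tool coordinates, whose origin is the TCP and whose axes are the flange's). Camera axes: x right, y down, z forward; pixel columns grow to the right and rows downward; lengths in m; the calibration is good to about 2 mm. A picture is of the moment at which its call begins: read the wrist's pose just before it. calibration takes no time and is no camera call.
- sign_off(): hands the job in; it is judged then, once.
Trained networks look in the newest picture that a camera, given by its name, has taken for a name from the list of things; names that differ only in an ending like _2 or _b are one class to them, and where a whole thing is asked for, a point or a joint stands for the part that bears it (a point fixed in the world has none). Each returns a list of dicts, best first, with "confidence" (0 to 1); they miss things now and then, are a little off and sometimes report something else, mostly with a low value. They report only what shows in the picture. A call takes as long as a camera call. They do not tell look-alikes from the thing itself.
- eyes.spot_in(camera, thing): "location" ([x, y, z] in m, in the coordinates of the camera as it stood for that picture, good to about 4 mm: the middle of the surface that is visible of it).
- eyes.tip_of(camera, thing): "location" ([x, y, z] in m, in the coordinates of the camera as it stood for that picture, good to about 4 mm: a listed point, or the origin of a listed thing).
The state is a dict: "time_s": time; "joint_pos": joint angles; "qd": joint speeds; "tau": joint torques, N m; "eef_pos": TCP position; "eef_rot": TCP orientation; "wrist_force": force on the tool from outside, world axes, zero at the start; "wrist_torque": the same for the moment, N m; "opening": finger opening in m; "finger_force": force on a finger pad.
Only numpy, scipy, OpenCV 4.12 (cv2) and the standard library are available. Lean on these libraries where they do the work, as an engineer would, in place of code of your own. Each camera call takes 0.05 s, during which the arm holds its last target. There are 200 camera calls.

## Working session

There is one attempt and no reset: what is moved stays moved. The work goes in short steps, Python scripts to look and compute and a shell command to move; the robot and the scene stay as the last step left them, time stands still between calls to the robot, and variables do not carry over. Pictures are saved under pics/ and viewed, at most 10 in all, crops included, and the job is handed in when it is done.

```bash
ls; mkdir -p pics; cat > h.py <<'E'
import numpy as np, cv2
from cell import ctrl, eyes, sign_off
from scipy.spatial.transform import Rotation as R
def T_wc(cam, s=None):
    c=eyes.calibration(cam)
    if cam!='wrist': return np.array(c['cam_to_world'])
    s=s or ctrl.sense(); T=np.eye(4); T[:3,:3]=R.from_rotvec(s['eef_rot']).as_matrix(); T[:3,3]=s['eef_pos']
    return T@np.array(c['tool_from_camera'])
def world(T,p): return T[:3,:3]@np.array(p)+T[:3,3]
def pix2w(cam,T,depth,u,v):
    c=eyes.calibration(cam);K=np.array(c['intrinsics']);k=c['k1']
    xd,yd=(u-K[0,2])/K[0,0],(v-K[1,2])/K[1,1]; x,y=xd,yd
    for _ in range(10):
        f=1+k*(x*x+y*y); x,y=xd/f,yd/f
    d=depth[int(v),int(u)]
    return world(T,[x*d,y*d,d])
def w2pix(cam,T,p):
    c=eyes.calibration(cam);K=np.array(c['intrinsics']);k=c['k1']
    q=T[:3,:3].T@(np.array(p)-T[:3,3]); x,y=q[:2]/q[2]; f=1+k*(x*x+y*y)
    return K[0,0]*x*f+K[0,2],K[1,1]*y*f+K[1,2]
E
python3 - <<'E'
from h import *
np.set_printoptions(precision=3,suppress=True)
for cam in('scene','top'):
    im,d=eyes.capture(cam); cv2.imwrite(f'pics/{cam}0.png',im[...,::-1]); np.save(f'pics/{cam}0.npy',d)
    T=T_wc(cam)
    for th in('jar','lens','lid_tray','dropper_mid'):
        for r in eyes.tip_of(cam,th)[:4]:
            w=world(T,r['location']); print(cam,th,round(r['confidence'],2),w,np.round(w2pix(cam,T,w)))
s=ctrl.sense();print(s['time_s'],s['eef_pos'],R.from_rotvec(s['eef_rot']).as_matrix())
E
```

```text
pics
scene jar 0.95 [0.46  0.256 0.049] [240. 214.]
scene jar 0.86 [0.584 0.585 0.048] [233. 154.]
scene lens 0.79 [ 0.53  -0.101  0.11 ] [343. 274.]
scene lid_tray 0.73 [0.602 0.372 0.001] [265. 194.]
scene dropper_mid 0.7 [0.58  0.119 0.054] [304. 228.]
top jar 0.51 [0.46  0.258 0.047] [248. 210.]
top jar 0.47 [0.59  0.588 0.048] [152. 169.]
top lens 0.75 [ 0.534 -0.101  0.114] [362. 186.]
top lid_tray 0.98 [0.606 0.375 0.   ] [216. 169.]
top dropper_mid 0.56 [0.577 0.118 0.054] [291. 175.]
0.5 [0.127 0.509 0.227] [[-0.97   0.242  0.   ]
 [ 0.242  0.97   0.   ]
 [-0.     0.    -1.   ]]
```

View pics/scene0.png

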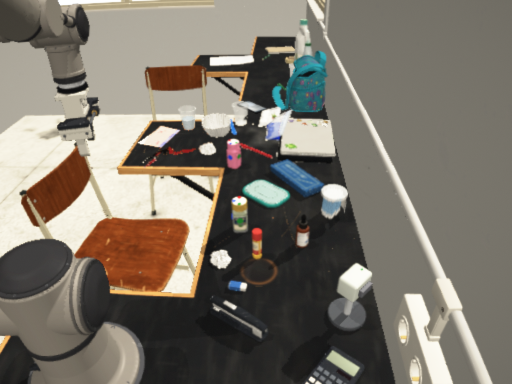

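View pics/top0.png

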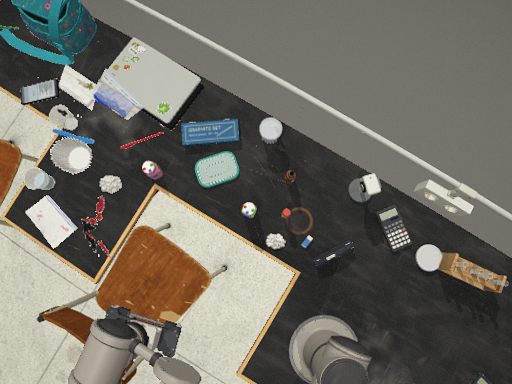

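The scene picture shows the yellow-lidded jar at (240,214), the pink look-alike at (233,154), the glue stick at (257,243), the dropper at (303,232), the lid at (265,194) and the reader at (353,283). The top picture agrees: jar (248,210), lid (216,169), reader head (371,184). Next I'll work out a move that puts the wrist camera above the jar.

```bash
cat >> h.py <<'E'
def go(p,yaw=None,s=None):
    """print shift cm / turn deg in present tool axes to TCP p, tool x at yaw (rad), tool down"""
    s=s or ctrl.sense(); M=R.from_rotvec(s['eef_rot']).as_matrix()
    d=M.T@(np.array(p)-s['eef_pos'])*100
    r=np.zeros(3)
    if yaw is not None:
        c,n=np.cos(yaw),np.sin(yaw); N=np.array([[c,n,0],[n,-c,0],[0,0,-1]])
        r=np.degrees(R.from_matrix(M.T@N).as_rotvec())
    print('d',d.round(2),'r',r.round(1))
def yawx(s): M=R.from_rotvec(s['eef_rot']).as_matrix(); return np.arctan2(M[1,0],M[0,0])
E
python3 - <<'E'
from h import *
np.set_printoptions(precision=3,suppress=True)
c=eyes.calibration('wrist');print(c)
s=ctrl.sense();print(yawx(s))
Tt=np.array(c['tool_from_camera'])
for yaw in (2.9,2.1,2.5): go([0.42,0.22,0.28],yaw)
E
```

```text
{'intrinsics': array([[269.588,   0.   , 253.574],
       [  0.   , 269.588, 192.905],
       [  0.   ,   0.   ,   1.   ]]), 'k1': -0.01300416292838124, 'tool_from_camera': array([[ 0.001, -0.959, -0.284,  0.076],
       [ 1.   ,  0.001, -0.001, -0.   ],
       [ 0.001, -0.284,  0.959, -0.158],
       [ 0.   ,  0.   ,  0.   ,  1.   ]])}
2.8967770328167743
d [-35.42 -20.98  -5.33] r [ 0.   0.  -0.2]
d [-35.42 -20.98  -5.33] r [ 0.   0.  45.7]
d [-35.42 -20.98  -5.33] r [ 0.   0.  22.7]
```

```bash
python3 -m crank '[{"dz":-4},{"dx":-18,"dy":-10,"dz":-5,"rz":15},{"dx":-18,"dy":-10,"dz":-5,"rz":15},{"dx":-18,"dy":-10,"dz":-5,"rz":15},{"dx":-18,"dy":-10,"dz":-5,"rz":15},{"dx":-36,"dy":-21,"dz":-5,"rz":30},{"dx":-36,"dy":-21,"dz":-5,"rz":30},{"dx":-36,"dy":-21,"dz":-5,"rz":30}]' 30
python3 -m crank '[{"dz":0},{"dz":0},{"dz":0},{"dz":0}]' | tail -1
python3 - <<'E'
from h import *
np.set_printoptions(precision=3,suppress=True)
s=ctrl.sense();print(s['time_s'],s['eef_pos'],yawx(s),s['qd'])
T=T_wc('wrist',s);im,d=eyes.capture('wrist');cv2.imwrite('pics/w1.png',im[...,::-1]);np.save('pics/w1.npy',d);np.save('pics/T1.npy',T)
for th in('jar','dropper_mid','lens'):
    for r in eyes.tip_of('wrist',th)[:3]:
        w=world(T,r['location']); print(th,round(r['confidence'],2),w,np.round(w2pix('wrist',T,w)))
E
```

```text
0.5 [0.127 0.509 0.227] 2.8967770328167743 [ 0.    -0.001  0.    -0.001 -0.001 -0.   ]invalid input
invalid input
```

View pics/w1.png

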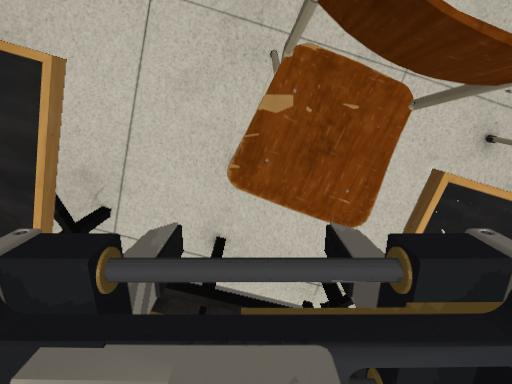

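The picture shows only the floor and a chair: the arm hasn't moved, because the rows were refused. Each row probably needs every key.

```bash
python3 -m crank '[{"rx":0,"ry":0,"rz":0,"dx":0,"dy":0,"dz":-4,"claw":9},{"rx":0,"ry":0,"rz":15,"dx":-18,"dy":-10,"dz":-5,"claw":9},{"rx":0,"ry":0,"rz":15,"dx":-18,"dy":-10,"dz":-5,"claw":9},{"rx":0,"ry":0,"rz":15,"dx":-18,"dy":-10,"dz":-5,"claw":9},{"rx":0,"ry":0,"rz":15,"dx":-18,"dy":-10,"dz":-5,"claw":9},{"rx":0,"ry":0,"rz":30,"dx":-36,"dy":-21,"dz":-5,"claw":9},{"rx":0,"ry":0,"rz":30,"dx":-36,"dy":-21,"dz":-5,"claw":9},{"rx":0,"ry":0,"rz":30,"dx":-36,"dy":-21,"dz":-5,"claw":9}]' 30
```

```text
time_s: 1.5
eef_pos: [0.3796, 0.2645, 0.2769]
eef_rot: [1.182, 2.91, 0.001]
wrist_force: [0.7, 1.3, 0.1]
opening: 0.0901
finger_force: 0.0
```

```bash
python3 -m crank '[{"rx":0,"ry":0,"rz":0,"dx":-4.6,"dy":3.8,"dz":0,"claw":9},{"rx":0,"ry":0,"rz":0,"dx":-4.6,"dy":3.8,"dz":0,"claw":9},{"rx":0,"ry":0,"rz":0,"dx":-4.6,"dy":3.8,"dz":0,"claw":9},{"rx":0,"ry":0,"rz":0,"dx":-4.6,"dy":3.8,"dz":0,"claw":9},{"rx":0,"ry":0,"rz":0,"dx":-4.6,"dy":3.8,"dz":0,"claw":9}]' 30
python3 - <<'E'
from h import *
np.set_printoptions(precision=3,suppress=True)
s=ctrl.sense();print(s['time_s'],s['eef_pos'],yawx(s),np.array(s['qd']))
T=T_wc('wrist',s);im,d=eyes.capture('wrist');cv2.imwrite('pics/w1.png',im[...,::-1]);np.save('pics/w1.npy',d);np.save('pics/T1.npy',T)
for th in('jar','dropper_mid'):
    for r in eyes.tip_of('wrist',th)[:3]:
        w=world(T,r['location']); print(th,round(r['confidence'],2),w,np.round(w2pix('wrist',T,w)))
E
```

```text
time_s: 2.0
eef_pos: [0.4366, 0.2621, 0.2768]
eef_rot: [-1.175, -2.913, -0.0]
wrist_force: [-0.2, -0.7, 0.2]
opening: 0.0894
finger_force: 0.0
2.0 [0.437 0.262 0.277] 2.374869466421117 [ 0.004 -0.005 -0.002 -0.003 -0.003 -0.004]
jar 0.61 [0.462 0.257 0.048] [263. 182.]
jar 0.55 [0.59  0.586 0.05 ] [506.  85.]
```

View pics/w1.png

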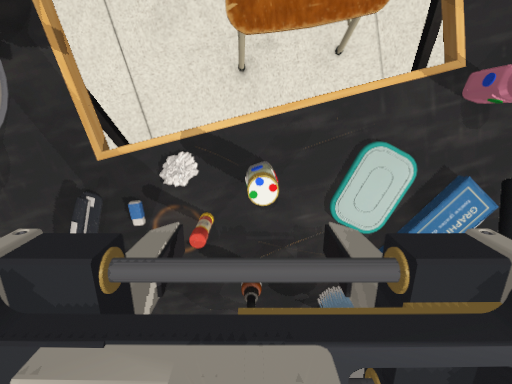

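The jar is at (262,187), and its white lid top shows blue (259,181), green (253,194) and red (273,187) dots. The lid is at (373,187), the glue stick at (202,230) and the dropper at (251,290). Next I'll measure the jar axis, its yaw and the tray.

```bash
python3 - <<'E'
from h import *
np.set_printoptions(precision=4,suppress=True)
im=cv2.imread('pics/w1.png')[...,::-1].astype(int);d=np.load('pics/w1.npy');T=np.load('pics/T1.npy')
r,g,b=im[...,0],im[...,1],im[...,2]
box=np.zeros(r.shape,bool);box[168:208,242:285]=1
P={}
for n,m in dict(red=(r>150)&(g<110)&(b<110),green=(g>r+50)&(g>b+50),blue=(b>r+60)&(b>g+40)).items():
    v,u=np.where(m&box); w=np.array([pix2w('wrist',T,d,*q) for q in zip(u,v)]); w=w[w[:,2]>.085]
    P[n]=w.mean(0);print(n,len(u),len(w),P[n])
ang=lambda a:np.arctan2(a[1],a[0])
print('yaw by R-G',ang(P['red']-P['green']), 'blue-mid', ang(P['blue']-(P['red']+P['green'])/2)-np.pi/2)
v,u=np.where(box); w=np.array([pix2w('wrist',T,d,*q) for q in zip(u,v)]); w=w[w[:,2]>.089]
print('top',len(w),w.min(0),w.max(0),w.mean(0))
v,u=np.where((g>r+25)&(b>r+20)&(np.arange(512)[None]>300)&(np.arange(384)[:,None]<245)); 
w=np.array([pix2w('wrist',T,d,*q) for q in zip(u,v)]); w=w[(w[:,2]>.003)&(w[:,2]<.03)]
c=cv2.minAreaRect((w[:,:2]*1000).astype(np.float32));print('tray',len(w),c,np.median(w[:,2]))
E
```

```text
red 54 43 [0.4645 0.2685 0.0977]
green 49 49 [0.4538 0.2436 0.0977]
blue 78 55 [0.4467 0.2614 0.0976]
yaw by R-G 1.162845917814336 blue-mid 1.1615514612025093
top 780 [0.3816 0.2356 0.0891] [0.4787 0.315  0.4345] [0.4567 0.2579 0.1006]Traceback (most recent call last):
  File "<stdin>", line 15, in <module>
  File "h.py", line 11, in pix2w
    c=eyes.calibration(cam);K=np.array(c['intrinsics']);k=c['k1']
ValueError: time passes only in moves, steps and waits
```

```bash
sed -i "s/^def T_wc/CAL={n:eyes.calibration(n) for n in('scene','top','wrist')}\ndef T_wc/; s/eyes.calibration(cam)/CAL[cam]/" h.py
python3 -m crank '[{"rx":0,"ry":0,"rz":0,"dx":-27,"dy":-19,"dz":-2,"claw":9},{"rx":0,"ry":0,"rz":0,"dx":-27,"dy":-19,"dz":-2,"claw":9},{"rx":0,"ry":0,"rz":0,"dx":-27,"dy":-19,"dz":-2,"claw":9},{"rx":0,"ry":0,"rz":0,"dx":-27,"dy":-19,"dz":-2,"claw":9},{"rx":0,"ry":0,"rz":0,"dx":-27,"dy":-19,"dz":-2,"claw":9},{"rx":0,"ry":0,"rz":0,"dx":-27,"dy":-19,"dz":-2,"claw":9},{"rx":0,"ry":0,"rz":0,"dx":-27,"dy":-19,"dz":-2,"claw":9},{"rx":0,"ry":0,"rz":0,"dx":-27,"dy":-19,"dz":-2,"claw":9}]' 30
python3 -m crank '[{"rx":0,"ry":0,"rz":0,"dx":0,"dy":0,"dz":0,"claw":9},{"rx":0,"ry":0,"rz":0,"dx":0,"dy":0,"dz":0,"claw":9}]' 30 >/dev/null
cat > a.py <<'E'
from h import *
np.set_printoptions(precision=4,suppress=True)
im=cv2.imread('pics/w1.png')[...,::-1].astype(int);d=np.load('pics/w1.npy');T=np.load('pics/T1.npy')
r,g,b=im[...,0],im[...,1],im[...,2]
v,u=np.where((g>r+25)&(b>r+20)&(np.arange(512)[None]>300)&(np.arange(384)[:,None]<245)); 
w=np.array([pix2w('wrist',T,d,*q) for q in zip(u,v)]); w=w[(w[:,2]>.003)&(w[:,2]<.03)]
print('tray',len(w),cv2.minAreaRect((w[:,:2]*1000).astype(np.float32)),np.percentile(w[:,2],[5,50,95]))
s=ctrl.sense();print(s['time_s'],np.array(s['eef_pos']),yawx(s),np.array(s['qd']))
T=T_wc('wrist',s);im,d=eyes.capture('wrist');cv2.imwrite('pics/w2.png',im[...,::-1]);np.save('pics/w2.npy',d);np.save('pics/T2.npy',T)
for q in eyes.tip_of('wrist','lens')[:3]: print(q['confidence'],world(T,q['location']))
v,u=np.where((d>.1)&(np.arange(384)[:,None]<235)); w=np.array([pix2w('wrist',T,d,*q) for q in zip(u,v)])
k=(w[:,2]>.12)&(w[:,2]<.145)&(abs(w[:,0]-.55)<.08)&(abs(w[:,1]+.1)<.09); w=w[k]
print('head top',len(w),cv2.minAreaRect((w[:,:2]*1000).astype(np.float32)),np.median(w[:,2]))
E
python3 a.py
```

```text
time_s: 2.95
eef_pos: [0.5004, -0.0659, 0.2967]
eef_rot: [1.183, 2.909, -0.001]
wrist_force: [-0.0, 0.6, 0.2]
opening: 0.09
finger_force: 0.0
tray 3283 ((667.5658569335938, 402.3749084472656), (251.59963989257812, 150.1951446533203), 24.7191219329834) [0.0074 0.0221 0.0238]
3.15 [ 0.4997 -0.0614  0.2967] 2.374590040418808 [ 0.0097 -0.0005  0.0005 -0.0011 -0.0005 -0.0031]
0.78 [ 0.5332 -0.1035  0.1107]
head top 1011 ((528.7056274414062, -117.81597900390625), (70.73819732666016, 35.26267623901367), 46.69876480102539) 0.13178794447805725
```

View pics/w2.png

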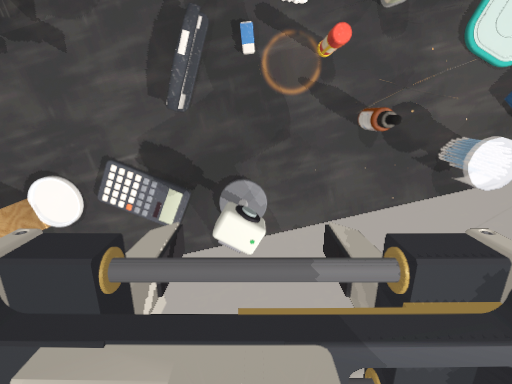

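The reader head is at (240,229), with its dark lens rim at its top edge near (247,213) and the round foot at (243,200). I'll refit the head and tray with tighter masks, using saved data only.

```bash
cat > b.py <<'E'
from h import *
np.set_printoptions(precision=4,suppress=True)
def cloud(i,u0,u1,v0,v1):
    im=cv2.imread(f'pics/w{i}.png')[...,::-1].astype(int);d=np.load(f'pics/w{i}.npy');T=np.load(f'pics/T{i}.npy')
    uv=[(u,v) for v in range(v0,v1) for u in range(u0,u1) if d[v,u]>.05]
    return np.array([pix2w('wrist',T,d,*q) for q in uv]),np.array([im[v,u] for u,v in uv])
w,c=cloud(2,205,275,200,256)
for lo in(.1285,.1315):
    k=(w[:,2]>lo)&(w[:,2]<.14)&(c.min(1)>130); t=w[k]
    print('head',k.sum(),cv2.minAreaRect((t[:,:2]*1000).astype(np.float32)),t.mean(0))
k=(c.max(1)<70)&(w[:,2]>.085)&(w[:,2]<.14); print('dark',k.sum(),w[k].mean(0),w[k].min(0),w[k].max(0))
w,c=cloud(1,322,425,135,240)
k=(w[:,2]>.006)&(w[:,2]<.018)&(c[:,1]>c[:,0]+15); t=w[k]
print('tray',k.sum(),cv2.minAreaRect((t[:,:2]*1000).astype(np.float32)),np.percentile(t[:,2],[5,50,95]))
E
python3 b.py; python3 -c "
import cv2;i=cv2.imread('pics/w2.png')[190:265,195:290];cv2.imwrite('pics/w2c.png',cv2.resize(i,None,fx=7,fy=7,interpolation=2))"
```

```text
head 1316 ((539.0762329101562, -127.15339660644531), (60.28731918334961, 42.01781463623047), 17.445537567138672) [ 0.5379 -0.1265  0.1321]
head 1008 ((539.1727294921875, -127.24705505371094), (57.95118713378906, 40.01188278198242), 16.78044319152832) [ 0.5386 -0.1274  0.1326]
dark 132 [ 0.5307 -0.1044  0.1211] [ 0.5152 -0.1101  0.1027] [ 0.549  -0.098   0.1297]
tray 3814 ((625.9234619140625, 380.999267578125), (152.19317626953125, 148.792724609375), 20.639780044555664) [0.0077 0.0096 0.0112]
```

View pics/w2c.png

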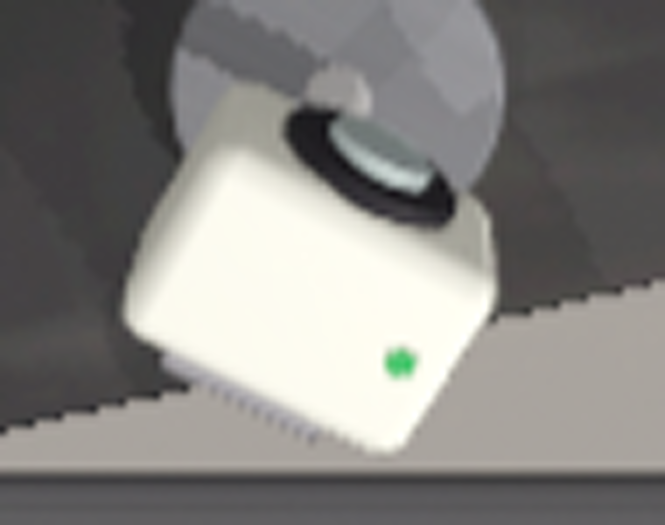

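```bash
python3 -m crank '[{"rx":0,"ry":0,"rz":8,"dx":5,"dy":4,"dz":0,"claw":8},{"rx":0,"ry":0,"rz":70,"dx":25,"dy":20,"dz":0,"claw":8},{"rx":0,"ry":0,"rz":70,"dx":25,"dy":20,"dz":0,"claw":8},{"rx":0,"ry":0,"rz":70,"dx":25,"dy":20,"dz":0,"claw":8},{"rx":0,"ry":0,"rz":70,"dx":25,"dy":20,"dz":7,"claw":8},{"rx":0,"ry":0,"rz":70,"dx":25,"dy":20,"dz":7,"claw":8},{"rx":0,"ry":0,"rz":70,"dx":25,"dy":20,"dz":7,"claw":8},{"rx":0,"ry":0,"rz":70,"dx":25,"dy":20,"dz":7,"claw":8}]' 30
python3 -m crank '[{"rx":0,"ry":0,"rz":70,"dx":0,"dy":0,"dz":0,"claw":8},{"rx":0,"ry":0,"rz":70,"dx":0,"dy":0,"dz":0,"claw":8},{"rx":0,"ry":0,"rz":70,"dx":0,"dy":0,"dz":0,"claw":8},{"rx":0,"ry":0,"rz":70,"dx":0,"dy":0,"dz":0,"claw":8},{"rx":0,"ry":0,"rz":70,"dx":0,"dy":0,"dz":0,"claw":8},{"rx":0,"ry":0,"rz":70,"dx":0,"dy":0,"dz":0,"claw":8},{"rx":0,"ry":0,"rz":70,"dx":0,"dy":0,"dz":0,"claw":8},{"rx":0,"ry":0,"rz":70,"dx":0,"dy":0,"dz":0,"claw":8}]' 30 
python3 - <<'E'
from h import *
np.set_printoptions(precision=4,suppress=True)
s=ctrl.sense();print(yawx(s),np.array(s['joint_pos']))
go([.459,.256,.053],-.3)
im=cv2.imread('pics/w1.png')[...,::-1].astype(int);d=np.load('pics/w1.npy');T=np.load('pics/T1.npy')
m=((im[...,1]>im[...,0]+12)&(im[...,1]>90)).astype(np.uint8);n,l,st,ce=cv2.connectedComponentsWithStats(m)
i=l[187,373];v,u=np.where(l==i);print(st[i])
w=np.array([pix2w('wrist',T,d,*q) for q in zip(u,v)]);print(cv2.minAreaRect((w[:,:2]*1000).astype(np.float32)),np.percentile(w[:,2],[5,50,95]))
E
```

```text
time_s: 4.05
eef_pos: [0.4568, 0.2585, 0.2249]
eef_rot: [-2.514, -1.881, 0.003]
wrist_force: [-0.6, -0.2, 0.0]
opening: 0.0802
finger_force: 0.0
time_s: 4.85
eef_pos: [0.4585, 0.2558, 0.2268]
eef_rot: [-3.139, -0.128, -0.0]
wrist_force: [0.3, 0.5, -0.6]
opening: 0.08
finger_force: 0.0
0.08166276735106374 [0.3628 0.3419 1.5242 0.0002 1.2754 1.8518]
d [ 0.05 -0.01 17.38] r [-0.  -0.  21.9]
[ 330  142   87   92 5177]
((524.5234375, 342.5542907714844), (287.17999267578125, 153.14088439941406), 20.42119789123535) [0.0077 0.0098 0.0113]
```

```bash
python3 -m crank '[{"rx":0,"ry":0,"rz":8,"dx":0,"dy":0,"dz":5,"claw":8},{"rx":0,"ry":0,"rz":22,"dx":0.1,"dy":0,"dz":8,"claw":8},{"rx":0,"ry":0,"rz":22,"dx":0.1,"dy":0,"dz":10,"claw":8},{"rx":0,"ry":0,"rz":22,"dx":0.1,"dy":0,"dz":12,"claw":8},{"rx":0,"ry":0,"rz":22,"dx":0.1,"dy":0,"dz":14,"claw":8},{"rx":0,"ry":0,"rz":22,"dx":0.1,"dy":0,"dz":16,"claw":8},{"rx":0,"ry":0,"rz":22,"dx":0.1,"dy":0,"dz":17.4,"claw":8},{"rx":0,"ry":0,"rz":22,"dx":0.1,"dy":0,"dz":17.4,"claw":8}]' 30
python3 - <<'E'
from h import *
np.set_printoptions(precision=4,suppress=True)
im=cv2.imread('pics/w1.png')[...,::-1].astype(int);d=np.load('pics/w1.npy');T=np.load('pics/T1.npy')
m=((im[...,1]>im[...,0]+12)&(im[...,1]>90)).astype(np.uint8);n,l,st,ce=cv2.connectedComponentsWithStats(m)
v,u=np.where(l==l[187,373]);w=np.array([pix2w('wrist',T,d,*q) for q in zip(u,v)]);w=w[(w[:,2]>.006)&(w[:,2]<.016)]
a=np.radians(20.5);B=np.array([[np.cos(a),np.sin(a)],[-np.sin(a),np.cos(a)]]);t=w[:,:2]@B.T
lo,hi=np.percentile(t,.5,0),np.percentile(t,99.5,0);print(hi-lo,B.T@((lo+hi)/2),np.median(w[:,:2],0))
E
```

```text
time_s: 5.65
eef_pos: [0.4584, 0.2553, 0.051]
eef_rot: [3.105, -0.464, -0.005]
wrist_force: [0.5, -0.7, -0.5]
opening: 0.0801
finger_force: 0.0
[0.1015 0.1444] [0.603  0.3727] [0.6003 0.3754]
```

```bash
python3 -m crank '[{"rx":0,"ry":0,"rz":0,"dx":0,"dy":0,"dz":0,"claw":3},{"rx":0,"ry":0,"rz":0,"dx":0,"dy":0,"dz":0,"claw":3},{"rx":0,"ry":0,"rz":0,"dx":0,"dy":0,"dz":0,"claw":3},{"rx":0,"ry":0,"rz":0,"dx":0,"dy":0,"dz":0,"claw":3},{"rx":0,"ry":0,"rz":0,"dx":0,"dy":0,"dz":0,"claw":3},{"rx":0,"ry":0,"rz":0,"dx":0,"dy":0,"dz":0,"claw":3},{"rx":0,"ry":0,"rz":0,"dx":0,"dy":0,"dz":0,"claw":3},{"rx":0,"ry":0,"rz":0,"dx":0,"dy":0,"dz":0,"claw":3}]' 30
```

```text
time_s: 6.45
eef_pos: [0.4605, 0.255, 0.0529]
eef_rot: [-3.106, 0.467, -0.001]
wrist_force: [0.4, 1.3, 3.4]
opening: 0.0417
finger_force: 29.4
```

```bash
python3 -m crank '[{"rx":0,"ry":0,"rz":0,"dx":0,"dy":0,"dz":-2,"claw":3},{"rx":0,"ry":0,"rz":0,"dx":0,"dy":0,"dz":-5,"claw":3},{"rx":0,"ry":0,"rz":0,"dx":0,"dy":0,"dz":-8,"claw":3},{"rx":0,"ry":0,"rz":0,"dx":0,"dy":0,"dz":-11,"claw":3},{"rx":0,"ry":0,"rz":0,"dx":0,"dy":0,"dz":-12,"claw":3},{"rx":0,"ry":0,"rz":-5,"dx":1.5,"dy":3,"dz":-12,"claw":3},{"rx":0,"ry":0,"rz":-10,"dx":3,"dy":6,"dz":-12,"claw":3},{"rx":0,"ry":0,"rz":-15,"dx":4.5,"dy":9,"dz":-12,"claw":3}]' 30
python3 - <<'E'
from h import *
np.set_printoptions(precision=4,suppress=True)
s=ctrl.sense();print(s['wrist_force'],yawx(s))
go([.504,-.007,.175],-.3+.706,s)
E
```

```text
time_s: 7.25
eef_pos: [0.4761, 0.1545, 0.1713]
eef_rot: [3.141, -0.05, -0.003]
wrist_force: [-0.3, -0.8, -2.0]
opening: 0.042
finger_force: 29.4
[-0.2627 -0.7803 -2.0071] -0.03177173948199461
d [ 3.3  16.06 -0.37] r [  0.    0.1 -25.1]
```

```bash
python3 -m crank '[{"rx":0,"ry":0,"rz":-5,"dx":1,"dy":4,"dz":0,"claw":3},{"rx":0,"ry":0,"rz":-10,"dx":2,"dy":8,"dz":0,"claw":3},{"rx":0,"ry":0,"rz":-15,"dx":2.7,"dy":12,"dz":0,"claw":3},{"rx":0,"ry":0,"rz":-20,"dx":3.1,"dy":14.5,"dz":1,"claw":3},{"rx":0,"ry":0,"rz":-25,"dx":3.4,"dy":16,"dz":2.5,"claw":3},{"rx":0,"ry":0,"rz":-25.5,"dx":3.4,"dy":16.2,"dz":4,"claw":3},{"rx":0,"ry":0,"rz":-25.5,"dx":3.4,"dy":16.2,"dz":5.5,"claw":3},{"rx":0,"ry":0,"rz":-25.5,"dx":3.4,"dy":16.2,"dz":5.8,"claw":3}]' 30
python3 -m crank '[{"rx":0,"ry":0,"rz":0,"dx":0,"dy":0,"dz":0,"claw":3},{"rx":0,"ry":0,"rz":0,"dx":0,"dy":0,"dz":0,"claw":3}]' 30 >/dev/null
cat > c.py <<'E'
from h import *
np.set_printoptions(precision=4,suppress=True)
s=ctrl.sense();print(s['time_s'],np.array(s['eef_pos']),'yaw',yawx(s),s['opening'])
go([.504,-.007,.115],-.3+.706,s)
T=T_wc('scene');im,d=eyes.capture('scene');cv2.imwrite('pics/s2.png',im[...,::-1])
cv2.imwrite('pics/s2c.png',cv2.resize(im[180:340,260:420,::-1],None,fx=3.7,fy=3.7,interpolation=2))
for th in('jar','lens'):
    for q in eyes.tip_of('scene',th)[:3]: print(th,q['confidence'],world(T,q['location']))
E
python3 c.py
```

```text
time_s: 8.05
eef_pos: [0.5031, -0.0075, 0.1119]
eef_rot: [-3.074, -0.636, 0.008]
wrist_force: [-0.1, -0.4, -0.7]
opening: 0.0421
finger_force: 29.4
8.25 [ 0.5052 -0.0074  0.1148] yaw 0.40912592192075575 0.041511587740368165
d [-0.09 -0.08 -0.02] r [ 0.  -0.   0.2]
jar 0.86 [0.5861 0.5859 0.0433]
jar 0.57 [ 0.5022 -0.0109  0.1118]
lens 0.93 [ 0.5311 -0.1034  0.1073]
```

View pics/s2c.png

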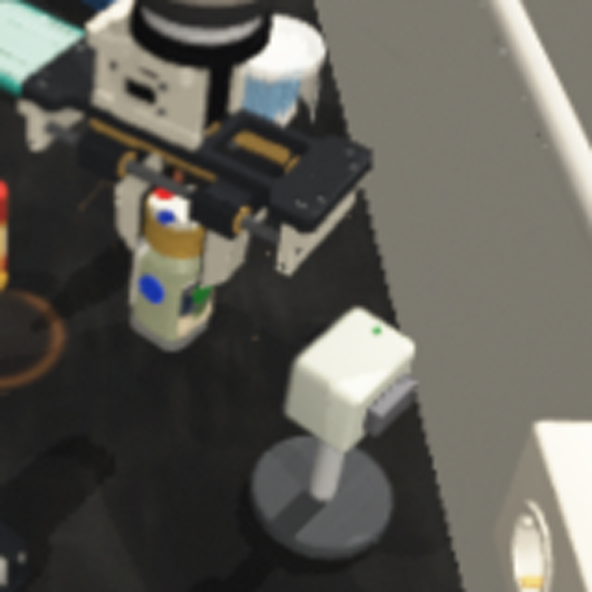

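The jar is held upright at (170,290) in the crop. Its green sticker (198,298) is on the side towards the reader, blue (150,288) faces the robot, and the network puts the jar at the planned spot. I'll hold it there, then turn it to blue.

```bash
python3 -m crank '[{"rx":0,"ry":0,"rz":0,"dx":0,"dy":0,"dz":0,"claw":3},{"rx":0,"ry":0,"rz":0,"dx":0,"dy":0,"dz":0,"claw":3},{"rx":0,"ry":0,"rz":0,"dx":0,"dy":0,"dz":0,"claw":3},{"rx":0,"ry":0,"rz":0,"dx":0,"dy":0,"dz":0,"claw":3},{"rx":0,"ry":0,"rz":0,"dx":0,"dy":0,"dz":0,"claw":3},{"rx":0,"ry":0,"rz":0,"dx":0,"dy":0,"dz":0,"claw":3},{"rx":0,"ry":0,"rz":0,"dx":0,"dy":0,"dz":0,"claw":3},{"rx":0,"ry":0,"rz":0,"dx":0,"dy":0,"dz":0,"claw":3}]' 30 >/dev/null
python3 -m crank '[{"rx":0,"ry":0,"rz":0,"dx":0,"dy":0,"dz":0,"claw":3},{"rx":0,"ry":0,"rz":0,"dx":0,"dy":0,"dz":0,"claw":3},{"rx":0,"ry":0,"rz":-6,"dx":0,"dy":0,"dz":0,"claw":3},{"rx":0,"ry":0,"rz":-13,"dx":0,"dy":0,"dz":0,"claw":3},{"rx":0,"ry":0,"rz":-20,"dx":0,"dy":0,"dz":0,"claw":3},{"rx":0,"ry":0,"rz":-27,"dx":0,"dy":0,"dz":0,"claw":3},{"rx":0,"ry":0,"rz":-34,"dx":0,"dy":0,"dz":0,"claw":3},{"rx":0,"ry":0,"rz":-41,"dx":0,"dy":0,"dz":0,"claw":3}]' 30 >/dev/null
python3 -m crank '[{"rx":0,"ry":0,"rz":-7,"dx":0,"dy":0,"dz":0,"claw":3},{"rx":0,"ry":0,"rz":-14,"dx":0,"dy":0,"dz":0,"claw":3},{"rx":0,"ry":0,"rz":-21,"dx":0,"dy":0,"dz":0,"claw":3},{"rx":0,"ry":0,"rz":-28,"dx":0,"dy":0,"dz":0,"claw":3},{"rx":0,"ry":0,"rz":-35,"dx":0,"dy":0,"dz":0,"claw":3},{"rx":0,"ry":0,"rz":-42,"dx":0,"dy":0,"dz":0,"claw":3},{"rx":0,"ry":0,"rz":-47,"dx":0,"dy":0,"dz":0,"claw":3},{"rx":0,"ry":0,"rz":-49,"dx":0,"dy":0,"dz":0,"claw":3}]' 30 >/dev/null
python3 -m crank '[{"rx":0,"ry":0,"rz":0,"dx":0,"dy":0,"dz":0,"claw":3},{"rx":0,"ry":0,"rz":0,"dx":0,"dy":0,"dz":0,"claw":3},{"rx":0,"ry":0,"rz":0,"dx":0,"dy":0,"dz":0,"claw":3}]' 30 >/dev/null
sed -i 's/s2/s3/g; s/.706/.706+np.pi\/2/' c.py; python3 c.py
```

```text
11.1 [ 0.505  -0.0075  0.1146] yaw 1.9787162103986728 0.04163091476596401
d [ 0.08 -0.07 -0.04] r [ 0.  -0.   0.1]
jar 0.83 [0.5838 0.5859 0.0491]
jar 0.6 [ 0.5051 -0.011   0.1098]
lens 0.66 [ 0.5296 -0.1002  0.1097]
```

View pics/s3c.png

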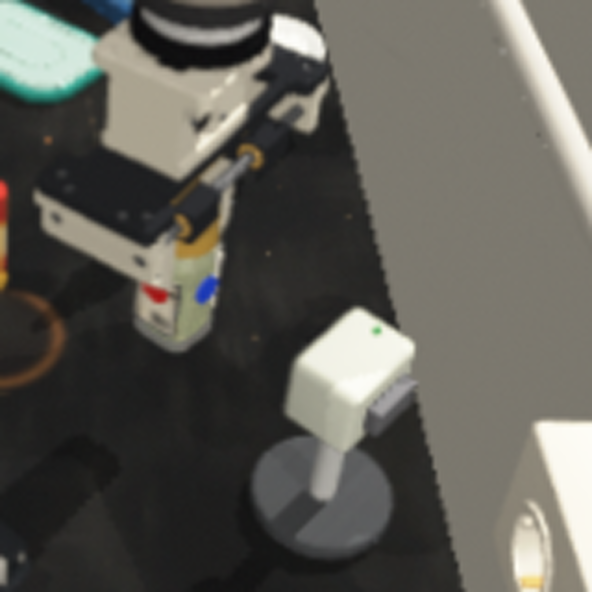

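The blue sticker (206,290) now faces the reader and red (155,293) faces the robot. I'll hold it, then turn to red and hold again.

```bash
python3 -m crank '[{"rx":0,"ry":0,"rz":0,"dx":0,"dy":0,"dz":0,"claw":3},{"rx":0,"ry":0,"rz":0,"dx":0,"dy":0,"dz":0,"claw":3},{"rx":0,"ry":0,"rz":0,"dx":0,"dy":0,"dz":0,"claw":3},{"rx":0,"ry":0,"rz":0,"dx":0,"dy":0,"dz":0,"claw":3},{"rx":0,"ry":0,"rz":0,"dx":0,"dy":0,"dz":0,"claw":3},{"rx":0,"ry":0,"rz":0,"dx":0,"dy":0,"dz":0,"claw":3},{"rx":0,"ry":0,"rz":0,"dx":0,"dy":0,"dz":0,"claw":3},{"rx":0,"ry":0,"rz":0,"dx":0,"dy":0,"dz":0,"claw":3}]' 30 >/dev/null
python3 -m crank '[{"rx":0,"ry":0,"rz":0,"dx":0,"dy":0,"dz":0,"claw":3},{"rx":0,"ry":0,"rz":0,"dx":0,"dy":0,"dz":0,"claw":3},{"rx":0,"ry":0,"rz":-6,"dx":0,"dy":0,"dz":0,"claw":3},{"rx":0,"ry":0,"rz":-13,"dx":0,"dy":0,"dz":0,"claw":3},{"rx":0,"ry":0,"rz":-20,"dx":0,"dy":0,"dz":0,"claw":3},{"rx":0,"ry":0,"rz":-27,"dx":0,"dy":0,"dz":0,"claw":3},{"rx":0,"ry":0,"rz":-34,"dx":0,"dy":0,"dz":0,"claw":3},{"rx":0,"ry":0,"rz":-41,"dx":0,"dy":0,"dz":0,"claw":3}]' 30 >/dev/null
python3 -m crank '[{"rx":0,"ry":0,"rz":-7,"dx":0,"dy":0,"dz":0,"claw":3},{"rx":0,"ry":0,"rz":-14,"dx":0,"dy":0,"dz":0,"claw":3},{"rx":0,"ry":0,"rz":-21,"dx":0,"dy":0,"dz":0,"claw":3},{"rx":0,"ry":0,"rz":-28,"dx":0,"dy":0,"dz":0,"claw":3},{"rx":0,"ry":0,"rz":-35,"dx":0,"dy":0,"dz":0,"claw":3},{"rx":0,"ry":0,"rz":-42,"dx":0,"dy":0,"dz":0,"claw":3},{"rx":0,"ry":0,"rz":-47,"dx":0,"dy":0,"dz":0,"claw":3},{"rx":0,"ry":0,"rz":-49,"dx":0,"dy":0,"dz":0,"claw":3}]' 30 >/dev/null
python3 -m crank '[{"rx":0,"ry":0,"rz":0,"dx":0,"dy":0,"dz":0,"claw":3},{"rx":0,"ry":0,"rz":0,"dx":0,"dy":0,"dz":0,"claw":3},{"rx":0,"ry":0,"rz":0,"dx":0,"dy":0,"dz":0,"claw":3},{"rx":0,"ry":0,"rz":0,"dx":0,"dy":0,"dz":0,"claw":3},{"rx":0,"ry":0,"rz":0,"dx":0,"dy":0,"dz":0,"claw":3},{"rx":0,"ry":0,"rz":0,"dx":0,"dy":0,"dz":0,"claw":3},{"rx":0,"ry":0,"rz":0,"dx":0,"dy":0,"dz":0,"claw":3},{"rx":0,"ry":0,"rz":0,"dx":0,"dy":0,"dz":0,"claw":3}]' 30 >/dev/null
python3 -m crank '[{"rx":0,"ry":0,"rz":0,"dx":0,"dy":0,"dz":0,"claw":3},{"rx":0,"ry":0,"rz":0,"dx":0,"dy":0,"dz":0,"claw":3},{"rx":0,"ry":0,"rz":0,"dx":0,"dy":0,"dz":0,"claw":3},{"rx":0,"ry":0,"rz":0,"dx":0,"dy":0,"dz":0,"claw":3}]' 30 >/dev/null
sed -i 's/s3/s4/g; s/np.pi\/2/np.pi/' c.py; echo 'go([.603,.373,.18],None,s)'>>c.py; python3 c.py
```

```text
14.85 [ 0.505  -0.0075  0.1146] yaw -2.732834643035891 0.04184957708867792
d [ 0.07  0.09 -0.04] r [0.  0.  0.2]
jar 0.88 [0.5852 0.5871 0.0495]
jar 0.65 [ 0.505  -0.005   0.1117]
lens 0.77 [ 0.5306 -0.1005  0.1094]
d [-24.12  31.02  -6.53] r [0. 0. 0.]
```

View pics/s4c.png

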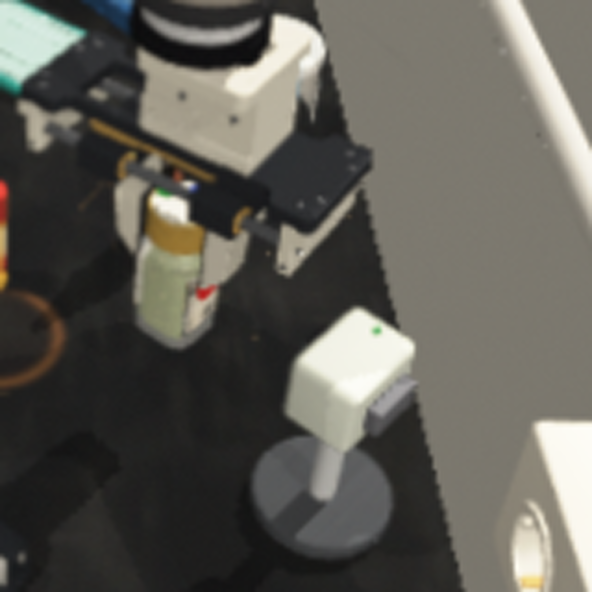

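The red sticker (205,293) faces the reader. Next I'll lift and carry the jar over to the tray, keeping to the robot's side of the dropper.

```bash
python3 -m crank '[{"rx":0,"ry":0,"rz":0,"dx":0,"dy":0,"dz":-3,"claw":3},{"rx":0,"ry":0,"rz":0,"dx":0,"dy":0,"dz":-6.5,"claw":3},{"rx":0,"ry":0,"rz":0,"dx":0,"dy":0,"dz":-9,"claw":3},{"rx":0,"ry":0,"rz":0,"dx":-1.6,"dy":3.8,"dz":-9,"claw":3},{"rx":0,"ry":0,"rz":0,"dx":-3.2,"dy":7.6,"dz":-9,"claw":3},{"rx":0,"ry":0,"rz":0,"dx":-4.8,"dy":11.4,"dz":-9,"claw":3},{"rx":0,"ry":0,"rz":0,"dx":-6.6,"dy":15.2,"dz":-9,"claw":3},{"rx":0,"ry":0,"rz":0,"dx":-8.2,"dy":19,"dz":-9,"claw":3}]' 30 
python3 -m crank '[{"rx":0,"ry":0,"rz":0,"dx":-3,"dy":2.5,"dz":0,"claw":3},{"rx":0,"ry":0,"rz":0,"dx":-6,"dy":5,"dz":0,"claw":3},{"rx":0,"ry":0,"rz":0,"dx":-9,"dy":7,"dz":0,"claw":3},{"rx":0,"ry":0,"rz":0,"dx":-12,"dy":9,"dz":0,"claw":3},{"rx":0,"ry":0,"rz":0,"dx":-14.5,"dy":11,"dz":0,"claw":3},{"rx":0,"ry":0,"rz":0,"dx":-16,"dy":12,"dz":0,"claw":3},{"rx":0,"ry":0,"rz":0,"dx":-16,"dy":12,"dz":0,"claw":3},{"rx":0,"ry":0,"rz":0,"dx":-16,"dy":12,"dz":0,"claw":3}]' 30
python3 - <<'E'
from h import *
s=ctrl.sense();print(yawx(s));go([.603,.373,.0655],None,s)
im,d=eyes.capture('scene');T=T_wc('scene')
for th in('jar','lid_tray','dropper_mid'):
    for q in eyes.tip_of('scene',th)[:2]: print(th,q['confidence'],world(T,q['location']))
E
```

```text
time_s: 15.8
eef_pos: [0.5046, 0.2011, 0.2047]
eef_rot: [-0.637, 3.076, 0.0]
wrist_force: [0.1, 0.3, -1.3]
opening: 0.0418
finger_force: 29.4
time_s: 16.6
eef_pos: [0.6034, 0.3728, 0.2038]
eef_rot: [0.638, -3.075, 0.001]
wrist_force: [0.9, -0.2, -2.7]
opening: 0.042
finger_force: 29.4
-2.732482191721279
d [ 0.    0.04 13.83] r [0. 0. 0.]
jar 0.88 [0.5840341  0.58637666 0.05032888]
jar 0.85 [0.60464934 0.37305762 0.19777063]
lid_tray 0.96 [ 0.60069782  0.36980387 -0.00102678]
dropper_mid 0.53 [0.57916958 0.11983537 0.05671399]
dropper_mid 0.27 [ 0.53011384 -0.10162044  0.10918559]
```

```bash
python3 -m crank '[{"rx":0,"ry":0,"rz":0,"dx":0,"dy":0,"dz":3,"claw":3},{"rx":0,"ry":0,"rz":0,"dx":0,"dy":0,"dz":6,"claw":3},{"rx":0,"ry":0,"rz":0,"dx":0,"dy":0,"dz":9,"claw":3},{"rx":0,"ry":0,"rz":0,"dx":0,"dy":0,"dz":11,"claw":3},{"rx":0,"ry":0,"rz":0,"dx":0,"dy":0,"dz":12.5,"claw":3},{"rx":0,"ry":0,"rz":0,"dx":0,"dy":0,"dz":13.3,"claw":3},{"rx":0,"ry":0,"rz":0,"dx":0,"dy":0,"dz":13.6,"claw":3},{"rx":0,"ry":0,"rz":0,"dx":0,"dy":0,"dz":13.6,"claw":3}]' 30
python3 -m crank '[{"rx":0,"ry":0,"rz":0,"dx":0,"dy":0,"dz":0.1,"claw":3},{"rx":0,"ry":0,"rz":0,"dx":0,"dy":0,"dz":0.2,"claw":3},{"rx":0,"ry":0,"rz":0,"dx":0,"dy":0,"dz":0.2,"claw":3}]' 30
```

```text
time_s: 17.6
eef_pos: [0.6042, 0.3732, 0.0693]
eef_rot: [-0.637, 3.075, 0.0]
wrist_force: [0.2, 0.2, -1.9]
opening: 0.0416
finger_force: 29.4
time_s: 17.9
eef_pos: [0.604, 0.3733, 0.0671]
eef_rot: [-0.638, 3.075, 0.0]
wrist_force: [-0.3, 0.3, -1.3]
opening: 0.0418
finger_force: 29.4
```

```bash
python3 -m crank '[{"rx":0,"ry":0,"rz":0,"dx":0,"dy":0,"dz":0.1,"claw":3},{"rx":0,"ry":0,"rz":0,"dx":0,"dy":0,"dz":0.15,"claw":3},{"rx":0,"ry":0,"rz":0,"dx":0,"dy":0,"dz":0.2,"claw":3},{"rx":0,"ry":0,"rz":0,"dx":0,"dy":0,"dz":0.2,"claw":3}]' 30
```

```text
time_s: 18.3
eef_pos: [0.6038, 0.3731, 0.0645]
eef_rot: [0.638, -3.076, -0.0]
wrist_force: [-0.2, -0.9, -1.7]
opening: 0.0419
finger_force: 29.4
```

```bash
python3 -m crank '[{"rx":0,"ry":0,"rz":0,"dx":0,"dy":0,"dz":0.1,"claw":3},{"rx":0,"ry":0,"rz":0,"dx":0,"dy":0,"dz":0.1,"claw":3}]' 30; python3 -m crank '[{"rx":0,"ry":0,"rz":0,"dx":0,"dy":0,"dz":0.1,"claw":3},{"rx":0,"ry":0,"rz":0,"dx":0,"dy":0,"dz":0.1,"claw":3}]' 30
```

```text
time_s: 18.5
eef_pos: [0.6037, 0.3731, 0.0634]
eef_rot: [0.638, -3.076, 0.0]
wrist_force: [0.4, -0.4, -2.4]
opening: 0.0417
finger_force: 29.4
time_s: 18.7
eef_pos: [0.6038, 0.3732, 0.0626]
eef_rot: [-0.638, 3.076, 0.0]
wrist_force: [-0.1, 1.3, -1.4]
opening: 0.0421
finger_force: 29.4
```

```bash
python3 -m crank '[{"rx":0,"ry":0,"rz":0,"dx":0,"dy":0,"dz":0.1,"claw":3},{"rx":0,"ry":0,"rz":0,"dx":0,"dy":0,"dz":0.1,"claw":3}]' 30; python3 -m crank '[{"rx":0,"ry":0,"rz":0,"dx":0,"dy":0,"dz":0.1,"claw":3},{"rx":0,"ry":0,"rz":0,"dx":0,"dy":0,"dz":0.1,"claw":3}]' 30
python3 - <<'E'
from h import *
f=[];
for _ in range(4):
    eyes.capture('scene'); f.append(ctrl.sense()['wrist_force'])
print(np.mean(f,0)); T=T_wc('scene')
for q in eyes.tip_of('scene','jar')[:2]: print(world(T,q['location']))
E
```

```text
time_s: 18.9
eef_pos: [0.604, 0.3732, 0.0625]
eef_rot: [-0.637, 3.075, 0.0]
wrist_force: [-1.5, 0.1, 3.6]
opening: 0.0421
finger_force: 29.5
time_s: 19.1
eef_pos: [0.6042, 0.3733, 0.0624]
eef_rot: [-0.637, 3.075, 0.001]
wrist_force: [-3.4, -2.2, 8.3]
opening: 0.0419
finger_force: 29.5
[-3.09955403 -1.87322201  8.65999864]
[0.60734906 0.37568255 0.0569947 ]
[0.58442644 0.58630574 0.04768861]
```

Contact is clear: the upward force went from about -1.5 to +8.5 N and the height stopped changing. I'll back off 1 mm, open gently and retreat.

```bash
python3 -m crank '[{"rx":0,"ry":0,"rz":0,"dx":0,"dy":0,"dz":-0.1,"claw":3},{"rx":0,"ry":0,"rz":0,"dx":0,"dy":0,"dz":-0.1,"claw":3},{"rx":0,"ry":0,"rz":0,"dx":0,"dy":0,"dz":-0.1,"claw":5},{"rx":0,"ry":0,"rz":0,"dx":0,"dy":0,"dz":-0.1,"claw":6.5},{"rx":0,"ry":0,"rz":0,"dx":0,"dy":0,"dz":-0.1,"claw":8},{"rx":0,"ry":0,"rz":0,"dx":0,"dy":0,"dz":-0.1,"claw":8},{"rx":0,"ry":0,"rz":0,"dx":0,"dy":0,"dz":-0.1,"claw":8},{"rx":0,"ry":0,"rz":0,"dx":0,"dy":0,"dz":-0.1,"claw":8}]' 10
python3 -m crank '[{"rx":0,"ry":0,"rz":0,"dx":0,"dy":0,"dz":-2,"claw":8},{"rx":0,"ry":0,"rz":0,"dx":0,"dy":0,"dz":-4,"claw":8},{"rx":0,"ry":0,"rz":0,"dx":0,"dy":0,"dz":-7,"claw":8},{"rx":0,"ry":0,"rz":0,"dx":0,"dy":0,"dz":-11,"claw":8},{"rx":0,"ry":0,"rz":0,"dx":0,"dy":0,"dz":-15,"claw":8},{"rx":0,"ry":0,"rz":0,"dx":0,"dy":0,"dz":-15,"claw":8},{"rx":0,"ry":0,"rz":0,"dx":0,"dy":0,"dz":-15,"claw":8}]' 10
python3 - <<'E'
from h import *
im,d=eyes.capture('scene'); T=T_wc('scene');cv2.imwrite('pics/s5c.png',cv2.resize(im[100:300,190:390,::-1],None,fx=2.9,fy=2.9,interpolation=2))
for th in('jar','lid_tray','dropper_mid'):
    for q in eyes.tip_of('scene',th)[:2]: print(th,q['confidence'],world(T,q['location']))
E
```

```text
time_s: 20.15
eef_pos: [0.6038, 0.3732, 0.0615]
eef_rot: [0.638, -3.076, -0.0]
wrist_force: [-0.7, 1.1, 0.1]
opening: 0.0798
finger_force: 0.0
time_s: 20.85
eef_pos: [0.6041, 0.3733, 0.2128]
eef_rot: [-0.637, 3.074, 0.001]
wrist_force: [-0.0, 0.3, -0.6]
opening: 0.08
finger_force: 0.0
jar 0.6 [0.60717478 0.36966672 0.05757732]
lid_tray 0.71 [0.59909532 0.37079195 0.0021741 ]
dropper_mid 0.7 [0.57938602 0.11547984 0.05529892]
```

View pics/s5c.png

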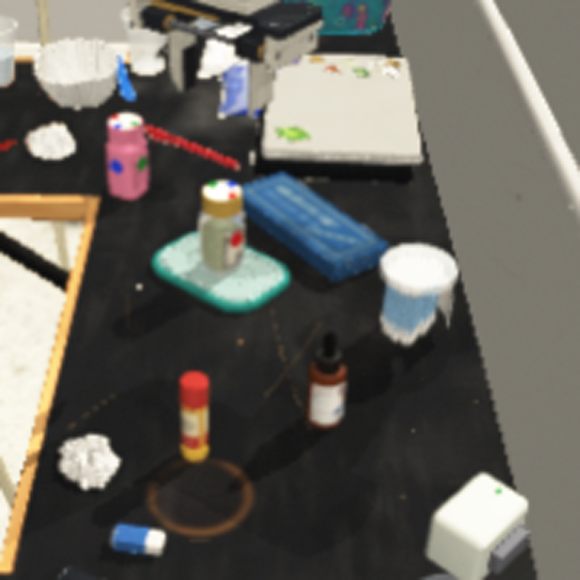

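The jar stands upright in the middle of the tub lid (222,230). The dropper (327,385) hasn't moved and the gripper is clear.

```bash
python3 -c "
from cell import sign_off
print(sign_off())"
```

```text
the job is handed in; nothing more can be done
None
```

The jar was shown to the lens green, then blue, then red, and now stands upright and released in the middle of the teal lid with the dropper bottle unmoved; the job was handed in at about 21 s, and no verdict was returned.

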